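Shut the row of flap lids in one stroke

TASK

Shut all the lids of the long storage box (four lids) in one light stroke of the fingertips along the row, beginning at the end where the first lid's hinge is and running toward the raised edges, so that the lids go down one after another; do not take the hand away from the row until the last is fully shut. Only touch the lids: do not pick up the box or shove it along, do not fold any lid further open, and leave the short box with its lids open and the other things on the worktop as they are.

Things in the scene. Friction and masses are not known exactly. Their poses are not given: they have to be found in the camera images.
- long_box: The long box: loose dark grey plastic box, 4 white flap lids in a row along y; 26 (x) x 132 (y) mm, 35 mm high to the top of shut lids (body 32), 0.5 kg. Origin: centre of underside, z up. Lids: one every 30 mm, 26.5 mm along y, 24 mm across, 3 mm thick, with a thumb tab on the -x side; each hinged on its +y edge, so its -y edge is raised.
- long_box_first (a point): Fixed point of the long box: hinge line of its first lid (lid1), mid-width, at the height of the top of a shut lid. The stroke starts here.
- long_box_last (a point): Fixed point of the long box: where the free edge of its last lid (lid4) lies when shut, mid-width, at the height of the top of a shut lid. 118 mm from long_box_first along the box's -y.
- short_box: The short box: loose dark grey plastic box, 2 white flap lids in a row along y; 26 (x) x 72 (y) mm, 35 mm high to the top of shut lids (body 32), 0.3 kg. Origin: centre of underside, z up. Lids: one every 30 mm, 26.5 mm along y, 24 mm across, 3 mm thick, with a thumb tab on the -x side; each hinged on its +y edge, so its -y edge is raised. To be left alone.
- lid1 (a joint): Opening angle (rad) of the first lid, at the +y end of the long box: 0 shut, starts between 0.4 and 0.7, stop at 1.5. Its slightly stiff hinge (about 0.006 N m) keeps it where it is left; there is no catch or spring.
- lid2 (a joint): Opening angle (rad) of the second lid: 0 shut, starts between 0.4 and 0.7, stop at 1.5. Its slightly stiff hinge (about 0.006 N m) keeps it where it is left; there is no catch or spring.
- lid3 (a joint): Opening angle (rad) of the third lid: 0 shut, starts between 0.4 and 0.7, stop at 1.5. Its slightly stiff hinge (about 0.006 N m) keeps it where it is left; there is no catch or spring.
- lid4 (a joint): Opening angle (rad) of the last lid, at the -y end: 0 shut, starts between 0.4 and 0.7, stop at 1.5. Its slightly stiff hinge (about 0.006 N m) keeps it where it is left; there is no catch or spring.
- short_lid1 (a joint): Opening angle (rad) of the short box's lid at the +y end: 0 shut, starts between 0.4 and 0.7 and stays there.
- short_lid2 (a joint): Opening angle (rad) of the short box's lid at the -y end: 0 shut, starts between 0.4 and 0.7 and stays there.
- petri: Clear round dish, 56 mm across, 15 mm high, behind the boxes; loose, a bystander. Origin: centre of its underside.
- lysis: Small bottle with a black cap, 44 mm across, 88 mm high, behind the boxes; loose, a bystander. Origin: centre of its underside.
- timer: Bench timer, 68 x 62 x 19 mm, to the right of the boxes; loose, a bystander. Origin: centre of its underside.
- book: Closed notebook, 148 x 111 x 12 mm, on the right; loose, a bystander. Origin: centre of its underside.
- pen: Marker pen lying down, 11 x 132 x 13 mm, between timer and notebook; loose, a bystander. Origin: centre of its underside.

How it is judged:
By the outcome, as a careful person would: the job done as asked, in the order asked, and still so for the second after the job is handed in, with the robot touching nothing.
It also fails if it takes over 35 s, if anything falls off the work surface, if the arm or the gripper's body presses on something with over 40 N, if the wrist force passes 120 N, or if a joint passes its speed limit or range.

ROBOT

A 6-joint arm with a two-finger parallel gripper is mounted at the origin on a cart in front of the work surface, level with it; the furniture and walls round the work are solid. World frame = base frame: x ahead of the robot, y to its left, z up, the work surface at z = 0. Lengths are in m, angles in rad, forces in N, time in s.
With the tool pointing down it reaches from about 0.275 to 0.875 m from the base axis. Payload 12.5 kg.
Tool frame: the origin (TCP) lies on the centre line of the jaws, within the pads' length; the fingertips stand r.finger_overhang ahead of it and the grasp point (between the pads) lies 3 mm ahead of it (r.finger_overhang is the distance from the TCP to the fingertips, in m); z points along the fingers, y is the line along which they close (so a half turn about z gives the same grasp; the last joint's range is limited). The gripper opens to 85 mm and grips with 20 to 120 N. Pads are 22 mm wide; open, the fingers measure 114 mm over their backs; the gripper's body (76 mm by 85 mm) begins 54 mm behind the grasp point. The pads swing forward as they close: fully open they stand 13 mm farther back than shut.
Start: joints at [1.14, 0.351, 1.652, -0, 1.139, -0.085], TCP at [0.186, 0.517, 0.253] pointing down, gripper open.
Joint ranges: [-2.75, 2.75], [-0.79, 2.1], [0.01, 2.65], [-1.57, 4.71], [0.07, 3.14], [-2.87, 2.87]. Speed limits (rad/s): [2.22, 2.22, 2.79, 3.14, 3.14, 3.14].

INTERFACE

Orientations are given as a unit quaternion [x, y, z, w].
In Python, from cell import r, optics gives the robot as it stands. The module is installed in compiled form; this text tells all that it offers. Calls block until the motion is done:
- r.move_to(position, orientation): joint-space move of the TCP to a pose.
- r.move_linear(position, rot=None, vel=0.15): straight line of the TCP; rot=None keeps the orientation; vel is the mean speed in m/s.
- r.set_joints(angles): joint-space move.
- r.set_gripper(opening, squeeze=None): opening from 0.0 (shut) to 1.0 (fully open); squeeze is the grip in N (None keeps the last); returns when the fingers have stopped.
- r.sleep(seconds).
- r.inverse_kinematics(position, orientation): joint angles nearest the present ones, or None.
- optics.get_image(name): name is "scene" or "top" or "wrist"; returns a dict with "pixels" (420x560x3 uint8, red, green, blue), "depth" (420x560 float32, m along the optical axis (not along the pixel's ray), 0 where there is no reading), "fx", "fy", "cx", "cy" (pixels), "camera_from_world" (4x4, takes a point from world to camera coordinates); the wrist camera has in their place "mount" (4x4, takes a point from camera to tool coordinates, whose origin is the TCP and whose axes are the flange's). Camera axes: x right, y down, z forward; pixel columns grow to the right and rows downward; lengths in m; the calibration is good to about 2 mm. A picture is of the moment at which its call begins: read the wrist's pose just before it.
A pose or a line that the arm cannot do raises r.PlanningError and nothing moves.
- r.hand_in(): hands the job in; it is judged then, once.
Readings, each from a call of its own:
- r.current_t(): time.
- r.current_q(): joint angles.
- r.current_qvel(): joint speeds.
- r.current_effort(): joint torques, N m.
- r.current_tool_pos(): TCP position.
- r.current_ee_rot(): TCP orientation.
- r.current_contact_force(): force on the tool from outside, world axes, zero at the start.
- r.current_torque(): the same for the moment, N m.
- r.current_opening(): opening from 0.0 (shut) to 1.0 (fully open).
- r.current_finger_force(): force on a finger pad.
Only numpy, scipy, OpenCV 4.12 (cv2) and the standard library are available. Lean on these libraries where they do the work, as an engineer would, in place of code of your own. Each camera call takes 0.05 s, during which the arm holds its last target. There are 200 camera calls.

## Working session

There is one attempt and no reset: what is moved stays moved. The work goes in short steps, each a Python script; the robot and the scene stay as the last script left them, time stands still between calls to the robot, and variables do not carry over. Pictures are saved under pics/ and viewed, at most 10 in all, crops included, and the job is handed in when it is done.

```bash
mkdir -p pics
python3 - <<'E'
from cell import r, optics
import cv2,pickle,numpy as np
d={}
for n in ("scene","top"):
    i=optics.get_image(n); d[n]=i; cv2.imwrite(f"pics/{n}0.png",i["pixels"][:,:,::-1])
    print(n,i["fx"],i["cx"],i["cy"],np.round(i["camera_from_world"],3).tolist())
pickle.dump(d,open("d.pkl","wb"))
print(r.finger_overhang,r.current_t(),r.current_ee_rot(),r.current_tool_pos())
E
```

```text
scene 411.1587936068615 277.74584703052244 215.23527826670852 [[0.577, -0.817, 0.008, -0.326], [-0.374, -0.273, -0.886, 0.303], [0.726, 0.508, -0.463, 0.645], [0.0, 0.0, 0.0, 1.0]]
top 422.1075828244636 278.8806134480988 211.32371385619942 [[-0.227, -0.974, -0.012, 0.155], [-0.904, 0.215, -0.37, 0.547], [0.363, -0.073, -0.929, 1.264], [0.0, 0.0, 0.0, 1.0]]
0.022 0.1 [ 1.72053917e-01  9.85087388e-01 -5.16584826e-04 -1.41850088e-04] [0.18628994 0.5171928  0.25280062]
```

View pics/scene0.png

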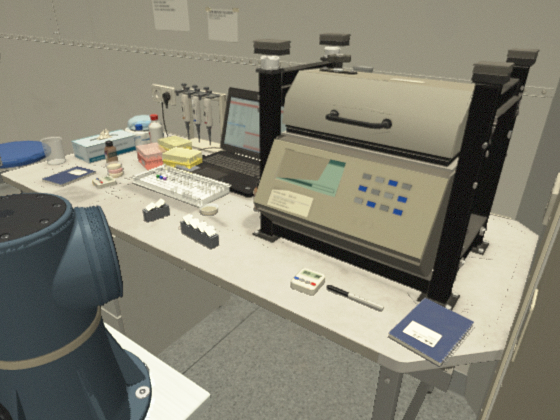

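View pics/top0.png

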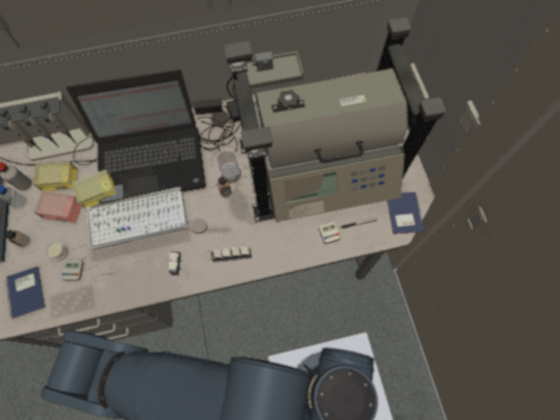

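Scene: long box at about (200,232), short box at (156,210). Top: long box at (231,254), short box at (174,263), petri dish at (198,226). The surroundings are clear of the stroke. Next I take close wrist views from two places.

```bash
cat > h.py <<'E'
import numpy as np,cv2
from scipy.spatial.transform import Rotation as Ro
def ray(i,u,v,z,T=None):
    T=np.linalg.inv(i["camera_from_world"]) if T is None else T
    d=T[:3,:3]@np.array([(u-i["cx"])/i["fx"],(v-i["cy"])/i["fy"],1]); o=T[:3,3]
    return o+d*(z-o[2])/d[2]
def down(yaw): # tool z down, tool x at angle yaw in world
    c,s=np.cos(yaw),np.sin(yaw)
    return Ro.from_matrix(np.array([[c,s,0],[s,-c,0],[0,0,-1]]))
E
python3 - <<'E'
from cell import r, optics
from h import *
import pickle
d=pickle.load(open("d.pkl","rb"))
L=ray(d["top"],231,254,.02);print("long",L,ray(d["scene"],200,232,.02),"short",ray(d["top"],174,263,.02),"petri",ray(d["top"],198,226,.01))
R=down(-np.pi/2); q0=r.current_q()
w=optics.get_image("wrist"); M=w["mount"]; print(np.round(M,3).tolist())
out=[]
for k,off in enumerate((-.03,.05)):
    t=L+[0,off,0]
    best=None
    for yaw in (-np.pi/2,np.pi/2):
        R=down(yaw); p=t-R.apply(M[:3,3]+.26*M[:3,2]); q=r.inverse_kinematics(p,R.as_quat())
        if q is not None and (best is None or abs(np.array(q)-q0).max()<best[0]): best=(abs(np.array(q)-q0).max(),p,R,yaw)
    print(best[0],best[1],best[3])
    if best[1][2]<.12: print("low");break
    r.move_to(best[1],best[2].as_quat())
    r.sleep(.2)
    P=r.current_tool_pos();Q=r.current_ee_rot();i=optics.get_image("wrist")
    T=np.eye(4);T[:3,:3]=Ro.from_quat(Q).as_matrix();T[:3,3]=P
    i["T"]=T@i["mount"];out.append(i);cv2.imwrite(f"pics/w{k}.png",i["pixels"][:,:,::-1])
pickle.dump(out,open("w.pkl","wb"));print(r.current_t(),P,Q,r.current_contact_force())
E
```

```text
long [0.48970684 0.20899036 0.02      ] [0.49296461 0.20367585 0.02      ] short [0.50290726 0.39887653 0.02      ] petri [0.61741404 0.30203701 0.01      ]
[[0.001, -0.964, -0.265, 0.068], [1.0, 0.0, 0.001, -0.0], [-0.001, -0.265, 0.964, -0.121], [0.0, 0.0, 0.0, 1.0]]
0.8768956602488414 [0.48985201 0.18029942 0.14987496] 1.5707963267948966
0.735860761567271 [0.48985201 0.26029942 0.14987496] 1.5707963267948966
2.7667 [0.489912   0.25950801 0.14989044] [ 7.07419554e-01  7.06793860e-01 -1.21053565e-04  8.81927970e-06] [-0.40411326  0.3318088   0.41386791]
```

View pics/w0.png

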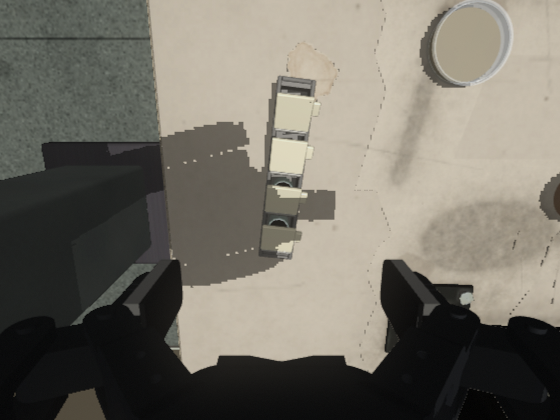

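View pics/w1.png

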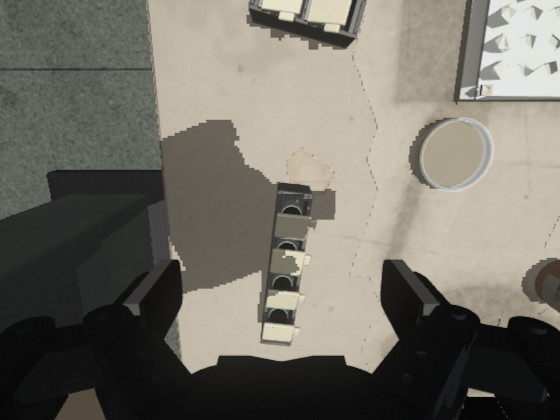

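Both wrist views: image up is world +y and right is +x. In w0 the long box runs from (280,255) to (297,78), with thumb tabs on the right (+x). In w1 the openings between the lids face up (+y), at rows 195, 247, 283 and 317. So the box is turned by about half a turn: lid1's hinge is at the world -y end and the stroke goes toward world +y. I check this against the depth data.

Run:
```python
from h import *
import pickle
W=pickle.load(open("w.pkl","rb"))
for k,i in enumerate(W):
    v,u=np.mgrid[:420,:560]; D=i["depth"]
    c=np.stack([(u-i["cx"])/i["fx"]*D,(v-i["cy"])/i["fy"]*D,D],-1)
    X=c@i["T"][:3,:3].T+i["T"][:3,3]
    sel=(D>0)&(v<350)&(u>245)&(u<335)
    tab=X[sel&(abs(X[...,2])<.01)]; print(k,"table z",np.median(tab[:,2]))
    b=sel&(X[...,2]>.012)&(X[...,2]<.07)&(X[...,1]>.12)&(X[...,1]<.30)&(abs(X[...,0]-.49)<.05)
    P=X[b]; col=i["pixels"][b].astype(int).sum(1)
    body=P[(P[:,2]>.026)&(P[:,2]<.036)]
    # all raised points' footprint
    rect=cv2.minAreaRect(body[:,:2].astype(np.float32)*1000);print("rim rect",rect)
    bp=cv2.boxPoints(rect); e=[bp[1]-bp[0],bp[2]-bp[1]];a=max(e,key=np.linalg.norm);a=a/np.linalg.norm(a);a*=np.sign(a[1])
    C=np.array(rect[0])/1000; n=np.array([a[1],-a[0]])
    print("axis",a,"yaw deg",np.degrees(np.arctan2(-a[0],a[1])))
    s=(P[:,:2]-C)@a; t=(P[:,:2]-C)@n
    for x in np.arange(-.075,.08,.005):
        m=(abs(s-x)<.0025)
        mm=m&(abs(t)<.008)
        print(f"{x*1000:5.0f} n{m.sum():4d}",*(np.round(np.percentile(P[mm,2],[5,50,95])*1000,1) if mm.sum()>3 else ["-"]), np.round(np.percentile(t[m],[2,98])*1000,1) if m.sum()>3 else "")
```

```text
0 table z 3.3650999553713756e-05
rim rect ((492.2018127441406, 207.58604431152344), (132.3543243408203, 26.11032485961914), 83.26860809326172)
axis [0.11721501 0.9931065 ] yaw deg -6.7314005
  -75 n   0 - 
  -70 n   0 - 
  -65 n 132 30.5 31.9 33.0 [-12.1  11.9]
  -60 n 122 30.9 33.9 35.8 [-12.4  12.7]
  -55 n 157 36.1 37.6 39.4 [-12.6  11.9]
  -50 n 166 39.3 40.9 42.3 [-12.5  11.6]
  -45 n 202 42.0 43.9 45.5 [-12.3  15.4]
  -40 n 374 16.3 27.7 48.1 [-12.   15.3]
  -35 n 266 15.0 48.2 49.7 [-12.2  12.7]
  -30 n 126 31.0 34.9 36.3 [-12.4  12.6]
  -25 n 182 36.3 38.1 40.2 [-12.6  11.9]
  -20 n 200 40.0 41.6 43.4 [-12.6  11.4]
  -15 n 238 43.2 45.0 47.0 [-12.3  15.7]
  -10 n 355 18.9 47.5 50.2 [-11.8  15.3]
   -5 n 233 14.6 49.5 51.3 [-12.6  12.4]
    0 n 167 30.5 34.4 35.7 [-12.6  12.4]
    5 n 230 36.1 37.5 39.1 [-12.3  12.4]
   10 n 243 38.5 40.1 41.7 [-12.4  11.6]
   15 n 285 40.8 42.8 44.4 [-12.5  15.5]
   20 n 313 43.8 45.4 46.7 [-12.4  15.7]
   25 n 258 46.1 47.4 48.7 [-12.4  14.1]
   30 n 213 30.6 34.3 36.3 [-12.5  12.5]
   35 n 278 36.3 38.5 40.6 [-12.4  11.7]
   40 n 294 40.1 4
[... 911 characters left out ...]
3 [-12.4  14.5]
  -10 n 368 18.6 27.2 49.7 [-12.1  15.3]
   -5 n 207 21.1 49.6 51.1 [-12.8  12.6]
    0 n  76 33.9 34.6 35.5 [-12.8  12.8]
    5 n 149 36.1 37.5 38.8 [-12.8  11.3]
   10 n 156 38.6 40.1 41.4 [-12.9  11.4]
   15 n 193 40.9 42.8 44.1 [-12.6  15.3]
   20 n 357 16.6 27.4 46.4 [-12.2  15. ]
   25 n 301 17.9 46.7 48.1 [-12.6  14.9]
   30 n  99 30.8 34.5 36.2 [-12.9  12.6]
   35 n 156 36.4 38.2 40.1 [-12.6  10.9]
   40 n 174 40.5 42.0 43.7 [-12.8  11.3]
   45 n 224 43.6 45.9 47.7 [-12.8  15.6]
   50 n 425 18.3 27.9 50.8 [-11.9  15. ]
   55 n 232 13.7 49.6 51.4 [-12.5  12.1]
   60 n 135 30.3 31.2 32.2 [-12.9  12.6]
   65 n 358 14.2 30.7 32.9 [-12.6  12.2]
   70 n   0 - 
   75 n   0 -
```

Measured:
- **Box pose:** centre (0.4922, 0.2075), row direction (0.116, 0.993). Both views agree to 0.2 mm.
- **Lids:** hinges are on the -y side, and the shut-lid top is near z = 35 mm.

I'll stroke with the fingers shut and the tool tilted 18° like a ski, so the leading edge stands higher and the trailing edge flattens the lids. Force feedback will set the height.

```bash
cat > s.py <<'E'
from h import *
C=np.array([.49223,.2075,0]); a=np.array([.1164,.9932,0]); a/=np.linalg.norm(a); Z=np.array([0,0,1.])
f=np.radians(18); x=a*np.cos(f)+Z*np.sin(f); z=a*np.sin(f)-Z*np.cos(f)
R=Ro.from_matrix(np.column_stack([x,np.cross(z,x),z])); Q=R.as_quat()
def tcp(s,h): return C+a*s+Z*h-R.apply([-.011,0,.022])   # trailing bottom edge of the tips at (s,h)
def edge(p,q):
    e=np.asarray(p)+Ro.from_quat(q).apply([-.011,0,.022]); return (e-C)@a,e[2]
E
python3 - <<'E'
from cell import r
from s import *
r.set_gripper(0.0,20); r.move_to(tcp(-.074,.075),Q); r.sleep(.3)
F=[]
for _ in range(10): F.append(r.current_contact_force()); r.sleep(.02)
F0=np.mean(F,0);print("opening",r.current_opening(),"bias",F0,"sd",np.std(F,0),r.current_t())
fz=lambda:(np.array(r.current_contact_force())-F0)
ok=True
for h in (.060,.052,.046,.042,.039,.037):
    r.move_linear(tcp(-.074,h),vel=.05); g=fz()
    print(h,np.round(g,2))
    if np.linalg.norm(g)>3: ok=False;print("stop");break
np.save("F0.npy",F0)
print(edge(r.current_tool_pos(),r.current_ee_rot()),r.current_t())
E
```

```text
opening 0.001599620285460972 bias [ 0.18383228  0.17549351 -0.12977958] sd [0.45416722 0.43316296 0.45682063] 4.65
0.06 [ 0.69 -0.11  0.64]
0.052 [-0.17 -0.38 -0.68]
0.046 [-0.73  0.35 -0.01]
0.042 [-0.19  0.04 -0.52]
0.039 [-0.69  0.57  0.23]
0.037 [-0.02 -0.26 -0.39]
(np.float64(-0.07400353393166482), np.float64(0.03691082983280118)) 6.425
```

Run:
```python
from cell import r
from s import *
F0=np.load("F0.npy")
def g():
    F=[]
    for _ in range(5): F.append(r.current_contact_force()); r.sleep(.008)
    return np.mean(F,0)-F0
s,h=-.074,.0365; log=[]
while s<.0625:
    s+=.0025; r.move_linear(tcp(s,h),vel=.04); F=g(); fz=F[2]
    log.append((s*1e3,h*1e3,F@a,fz))
    if np.linalg.norm(F)>12: print("ABORT",F);break
    if s>-.060:
        if fz<.9: h-=.00025
        elif fz>1.8: h+=min(.0004,.0002*(fz-1.5))
        h=np.clip(h,.0325,.039)
for l in log: print(*np.round(l,2))
print(r.current_t(),edge(r.current_tool_pos(),r.current_ee_rot()))
```

```text
-71.5 36.5 -0.4 0.14
-69.0 36.5 -0.06 -0.1
-66.5 36.5 0.08 -0.18
-64.0 36.5 0.08 -0.22
-61.5 36.5 -0.18 0.11
-59.0 36.5 -0.2 0.15
-56.5 36.25 0.16 0.08
-54.0 36.0 0.03 0.33
-51.5 35.75 -0.19 0.63
-49.0 35.5 -0.32 0.4
-46.5 35.25 0.07 0.6
-44.0 35.0 0.08 0.42
-41.5 34.75 0.19 -0.06
-39.0 34.5 -0.37 0.12
-36.5 34.25 -0.16 0.43
-34.0 34.0 0.38 1.17
-31.5 34.0 0.29 0.72
-29.0 33.75 -1.9 4.26
-26.5 34.15 0.41 0.81
-24.0 33.9 -0.76 2.94
-21.5 34.19 0.46 0.5
-19.0 33.94 -0.47 2.16
-16.5 34.07 0.46 0.85
-14.0 33.82 -0.82 3.0
-11.5 34.12 0.98 0.91
-9.0 34.12 0.57 0.93
-6.5 34.12 0.14 0.96
-4.0 34.12 0.2 0.48
-1.5 33.87 -0.16 1.03
1.0 33.87 -0.79 2.46
3.5 34.06 0.65 1.25
6.0 34.06 0.27 0.88
8.5 33.81 -1.15 3.87
11.0 34.21 0.21 0.7
13.5 33.96 -0.4 1.92
16.0 34.05 0.86 1.49
18.5 34.05 0.75 1.23
21.0 34.05 0.2 1.11
23.5 34.05 0.12 0.85
26.0 33.8 -1.04 3.25
28.5 34.15 0.41 1.23
31.0 34.15 0.38 1.14
33.5 34.15 0.07 0.29
36.0 33.9 -0.81 2.4
38.5 34.08 0.65 1.2
41.0 34.08 0.64 0.92
43.5 34.08 0.62 1.17
46.0 34.08 0.24 1.68
48.5 34.08 0.63 0.99
51.0 34.08 0.2 0.57
53.5 33.83 -1.12 2.84
56.0 34.1 0.86 0.88
58.5 33.85 -0.0 0.08
61.0 33.6 -0.1 -0.01
63.5 33.35 -0.37 0.13
22.4667 (np.float64(0.0635672184494698), np.float64(0.03334805669310524))
```

Run:
```python
from cell import r,optics
from s import *
n=np.array([a[1],-a[0],0])
for k in ("scene","top","wrist"):
    P=r.current_tool_pos();q=r.current_ee_rot();i=optics.get_image(k);D=i["depth"]
    if k=="wrist":
        T=np.eye(4);T[:3,:3]=Ro.from_quat(q).as_matrix();T[:3,3]=P;T=T@i["mount"]
    else: T=np.linalg.inv(i["camera_from_world"])
    v,u=np.mgrid[:420,:560]
    X=np.stack([(u-i["cx"])/i["fx"]*D,(v-i["cy"])/i["fy"]*D,D],-1)@T[:3,:3].T+T[:3,3]-C
    s=X@a;t=X@n;m0=(D>0)&(abs(t)<.01)&(X[...,2]>.01)&(X[...,2]<.06)
    print(k)
    for x in np.arange(-.07,.075,.005):
        m=m0&(abs(s-x)<.0025)
        if m.sum(): print(int(round(x*1e3)),m.sum(),np.round(np.percentile(X[m,2],[5,50,95])*1e3,1),end="; ")
    if k=="scene": cv2.imwrite("pics/sc1.png",cv2.resize(i["pixels"][170:280,120:270,::-1],None,fx=5,fy=5))
print(r.current_t())
```

```text
scene
-65 46 [11.9 23.1 31.3]; -60 12 [21.7 32.  35.1]; -55 6 [33.2 34.3 35.3]; -50 14 [25.  34.7 35.8]; -45 7 [33.8 34.7 36.1]; -40 7 [34.  35.1 35.4]; -35 6 [34.1 34.6 35.1]; -30 5 [33.8 34.8 35.9]; -25 10 [32.2 34.7 36. ]; -20 8 [28.9 35.3 36.8]; -15 7 [34.1 35.7 36.6]; -10 6 [33.6 34.4 35.4]; -5 6 [33.8 35.  36.8]; 0 8 [33.3 34.7 36.7]; 5 6 [32.8 34.1 35. ]; 10 8 [33.2 34.8 36.3]; 15 6 [34.3 34.8 35.7]; 20 10 [33.1 34.8 36.9]; 25 5 [33.  34.8 36. ]; 30 5 [33.7 35.2 35.5]; 35 8 [32.9 34.9 36. ]; 40 7 [34.1 34.5 36.4]; 45 6 [33.  34.6 35.9]; 50 6 [32.7 34.7 35.8]; 55 12 [33.9 54.7 58.4]; 60 23 [33.7 46.4 54.4]; 65 12 [31.7 40.6 46.6]; 70 3 [30.2 33.6 36.4]; top
wrist
25 14 [16.7 17.9 19.2]; 30 64 [33.3 34.7 35.5]; 35 118 [34.2 35.  36.2]; 40 66 [34.3 35.3 36.3]; 75 186 [48.8 54.5 59.3]; 22.6167
```

View pics/sc1.png

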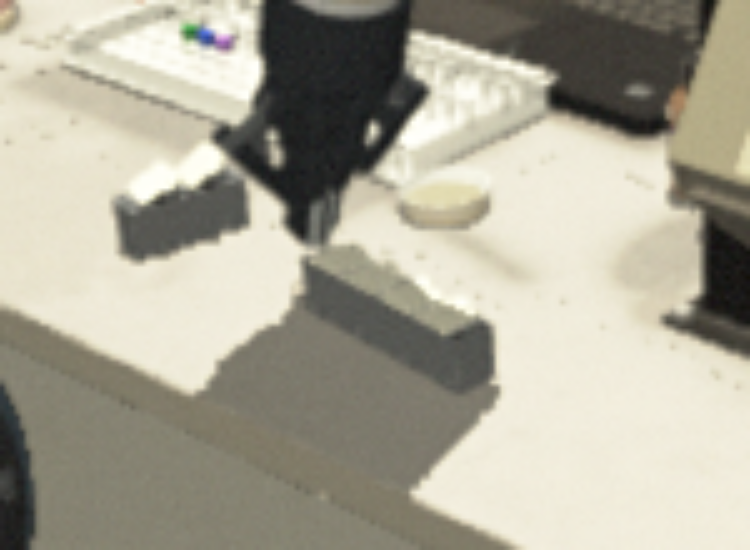

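The crop shows the long box's lid row flat from (320,255) to (470,320), the short box still open at (175,180), and the petri dish undisturbed. Depth gives 34–35 mm along the visible row, up to s = 50 mm. I lift off and verify.

Run:
```python
from cell import r,optics
from s import *
n=np.array([a[1],-a[0],0])
r.move_linear(tcp(.068,.05),vel=.06); r.move_linear(tcp(.075,.15),vel=.12)
R0=down(np.arctan2(a[1],a[0])); r.move_to(C+a*.02+Z*.16,R0.as_quat()); r.sleep(.2)
P=r.current_tool_pos();q=r.current_ee_rot();i=optics.get_image("wrist");D=i["depth"]
T=np.eye(4);T[:3,:3]=Ro.from_quat(q).as_matrix();T[:3,3]=P;T=T@i["mount"]
v,u=np.mgrid[:420,:560]
X=np.stack([(u-i["cx"])/i["fx"]*D,(v-i["cy"])/i["fy"]*D,D],-1)@T[:3,:3].T+T[:3,3]
m=(D>0)&(X[...,2]>.027)&(X[...,2]<.045)&(np.linalg.norm(X-C,axis=-1)<.09)
print(cv2.minAreaRect(X[m][:,:2].astype(np.float32)*1000))
Y=X-C;s=Y@a;t=Y@n
for x in np.arange(-.065,.07,.005):
    k=(D>0)&(abs(t)<.01)&(abs(s-x)<.0025)
    if k.sum(): print(int(round(x*1e3)),np.round(np.percentile(X[k][:,2],[10,50,90])*1e3,1),end="; ")
cv2.imwrite("pics/end.png",i["pixels"][:,:,::-1]);print(r.current_t())
```

```text
((496.54437255859375, 230.71282958984375), (85.61703491210938, 29.285062789916992), 82.91382598876953)
-10 [33.8 35.1 36.2]; -5 [34.  35.2 36.1]; 0 [33.8 34.9 35.9]; 5 [34.3 35.3 36. ]; 10 [ 34.9 174.5 187.9]; 15 [ 35.  177.  187.9]; 20 [ 34.8 175.8 186.8]; 25 [ 35.2 162.1 198.1]; 30 [158.  213.  227.7]; 35 [186.8 216.7 227.5]; 40 [208.  233.2 236.7]; 45 [34.5 35.3 36. ]; 50 [34.5 35.3 36.2]; 55 [ 3.2 35.  35.9]; 60 [30.5 32.  35.5]; 65 [ 0.7 30.5 32.6]; 24.75
```

View pics/end.png

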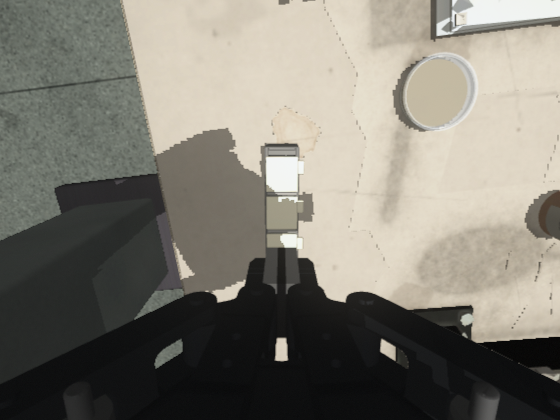

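The wrist view shows lid4 at (282,170), lid3 at (282,212) and part of lid2 at (282,240), all flat at about 35 mm. The box's far end is where it was. Before lift-off the scene camera's depth showed lids 1 and 2 flat as well. I'm handing in.

```bash
python3 -c "
from cell import r
print(r.hand_in(), r.current_t())"
```

```text
the job is handed in; nothing more can be done
the job is handed in; nothing more can be done
```

All four lids of the long box were shut in one light stroke, lid1 to lid4 (peak about 4.7 N); depth readings show them flat at about 35 mm, the short box was left open, and the job was handed in at about 25 s.

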